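Check a microscope isolator spring on the dead-load tester

ROBOT

A 6-joint arm with a two-finger parallel gripper is mounted at the origin on the work surface. World frame = base frame: x ahead of the robot, y to its left, z up, the work surface at z = 0. Lengths are in mm, angles in rad, forces in N, time in s.
With the tool pointing down it reaches from about 300 to 950 mm from the base axis. Payload 3.1 kg.
Tool frame: the origin (TCP) lies between the finger pads; the fingertips stand 11 mm ahead of it and the grasp point (between the pads) lies 8 mm behind it; z points along the fingers, x is the direction in which the jaws open and shut, and the axes are right-handed (so a half turn about z gives the same grasp; the last joint's range is limited). The gripper opens to 85 mm and grips with 20 to 120 N. Pads are 22 mm wide; open, the fingers measure 114 mm over their backs; the gripper's body (76 mm by 85 mm) begins 54 mm behind the grasp point. The pads swing forward as they close: fully open they stand 13 mm farther back than shut.
Start: joints at [-1.398, 0.308, 1.634, -0, 1.2, -0.07], TCP at [150.236, -606.681, 242.272] pointing down, gripper open.
Joint ranges: [-3.06, 3.06], [-0.79, 1.96], [0.05, 2.63], [-1.19, 4.34], [0.05, 2.64], [-2.94, 2.94]. Speed limits (rad/s): [2.79, 2.79, 3.14, 3.14, 3.14, 3.14].

INTERFACE

Orientations are given as a unit quaternion [x, y, z, w].
In Python, from workcell import * gives the robot as it stands. The module is installed in compiled form; this text tells all that it offers. Calls block until the motion is done:
- move_ptp(position, orientation): joint-space move of the TCP to a pose.
- move_straight(position, rate=150, ori=None, force_limit=None): straight line of the TCP; ori=None keeps the orientation; rate is the mean speed in mm/s. With force_limit (N) it stops when the force on the tool has changed by that much, and returns True; else False.
- move_j(angles): joint-space move.
- command_gripper(opening): opening from 0.0 (shut) to 1.0 (fully open); the grip force is fixed at half the most; returns when the fingers have stopped.
- hold(seconds).
- ik(position, orientation): joint angles nearest the present ones, or None.
- camera(name): name is "scene" or "top" or "wrist"; returns the picture (480x640x3 uint8, red, green, blue); there is no depth.
- camera_info(name): a dict with "fovy" (degrees; the focal length in pixels is half the picture's height over the tangent of half this angle, whatever the lens; pixels are square), "cx", "cy" (the principal point, pixels), "T" (4x4, takes a point from camera to world coordinates); the wrist camera has in their place "hand_eye" (4x4, takes a point from camera to tool coordinates, whose origin is the TCP and whose axes are the tool frame's). Camera axes: x right, y down, z forward; pixel columns grow to the right and rows downward; lengths in mm; the calibration is good to about 2 mm. A picture is of the moment at which its call begins: read the wrist's pose just before it. camera_info takes no time and is no camera call.
A pose or a line that the arm cannot do raises MotionError and nothing moves.
- sign_off(): hands the job in, once; it reports no verdict.
Readings, each from a call of its own:
- read_time_s(): time.
- read_joint_pos(): joint angles.
- read_dq(): joint speeds.
- read_tau(): joint torques, N m.
- read_tcp_pos(): TCP position.
- read_ee_rot(): TCP orientation.
- read_ft_force(): force on the tool from outside, world axes, zero at the start.
- read_torque(): the same for the moment, N m.
- read_width(): opening from 0.0 (shut) to 1.0 (fully open).
Only numpy, scipy, OpenCV 4.12 (cv2) and the standard library are available. Lean on these libraries where they do the work, as an engineer would, in place of code of your own. Each camera call takes 0.05 s, during which the arm holds its last target.

TASK

Check the loose coil spring that stands on the bench: stand it upright on the tester's round plate with its whole foot on the plate, let go of it, lower the dead load gently with the hand lever until the spring alone carries it, and see whether the pointer stays at or above the reference mark on the scale or sinks below it. Then lift the load off again with the lever right up, and put the spring away: if it held the mark, standing upright inside the shallow tray beside the checked spring; if it sank below, into the deep bin. Do not shift the mark or push the trailing pointer by hand, and leave the checked spring, bottle, dish and screwdriver where they are.

Things in the scene. Friction and masses are not known exactly. Their poses are not given: they have to be found in the camera images.
- spring: the loose coil spring to be checked: round steel compression spring, 44 mm outside diameter, 80 mm long when free, about 70 g, standing upright alone on the bench at the start; may be gripped across the coils at any height; steady in the hand; its stiffness is not known. Origin = centre of its lower end; z = its axis, up
- spring_mid (a point): point on the axis of the loose spring, half-way up (40 mm above its foot while it is free)
- spring_foot (a point): centre of the lower end of the loose spring; z along the spring's axis, up
- tester: spring tester, fixed, a cream C-frame open to the front: base slab 230 x 150 x 20 mm (from 70 mm in front of the origin to 160 mm behind), column 50 x 50 mm at the back, its front face 80 mm behind the plate's centre, and a head over the plate. Origin on the bench under the plate's centre; x from the open front to the column, y to the lever's side, z up
- plate (a point): centre of the top of the tester's round plate, 64 mm diameter, 60 mm above the bench, on a pedestal; x, y, z as the tester's
- head_edge (a point): middle of the lower front edge of the tester's head: 34 mm in front of the plate's centre, 215 mm above the bench. The head is 64 mm wide, its top 285 mm above the bench. It keeps an upright tool off the plate: reach in from the front with the tool leaning, fingers forward; about 45 degrees from vertical clears it
- ram: the dead load (0.7 to 1.05 kg, not known): pressing platen (52 mm diameter, 10 mm thick) on an upright rod through the head, with a 76 mm weight disc on top and a pointer arm; hangs on the lifting yoke, slides only up and down. Origin = centre of the platen's underside, over the plate's centre, 195 mm above the bench when raised; resting on the spring, it shows the spring's length
- pointer (a point): tip of the ram's pointer arm, its underside, level with the platen's underside; 46 mm behind and 58 mm to the -y side of the plate's centre, beside the scale
- trail: trailing pointer: small steel ring (15 mm diameter, 9 mm high) on the thin guide rod under the ram's pointer. The pointer pushes it down as the load sinks and it stays at the lowest point reached, so it keeps the reading after the load is lifted. Starts higher than any loaded reading; not to be pushed by hand. Origin = centre of its top face, the reading edge
- mark_edge (a point): upper edge of the blade on the small clip that slides on the scale: the reference mark, at the pointer's x and y; its height differs from start to start. The spring holds the mark if, with the load resting on it, the pointer is level with or higher than this
- mark (a joint): height of the reference mark over the plate's top minus 44 mm, in m (0 to 0.025); stiff, moves only if pushed
- lever (a joint): lever angle in rad, 0 = right up (load raised, as at the start), grows as the knob swings forward and down, 1.25 = down. Stays where left. Each rad lowers the yoke by 78 mm (97 mm in all), the load with it until it rests on something; from there the lever goes on freely. Lowering takes 1 to 4 N, lifting about 15 N at the knob
- lever_axis (a point): point on the lever's horizontal axis (tester's y), 32 mm behind the ram's axis, 85 mm to the tester's +y side, 240 mm above the bench
- lever_knob (a point): centre of the black drum knob at the lever's end, 34 mm diameter, 30 mm wide, its flat ends facing along the tester's y,, 140 mm from the axis; moves in the upright plane through lever_axis square to the tester's y. At lever 0 it stands 0.70 rad above the level, towards the front. It may be pinched (on its flat ends) and led along its arc, or pushed
- yoke_top (a point): centre of the top of the lifting yoke (below the weight disc), which the lever moves
- load_seat (a point): centre of the underside of the weight disc; it sits on yoke_top while the yoke carries the load and stands clear above it when the spring carries the load alone
- tray: shallow white tray, fixed, 190 (x) x 150 (y) mm, rim 16 mm high, floor 4 mm thick, walls 4 mm. Origin = centre of its underside on the bench. The checked spring stands in it about 50 mm to +x of its centre; the free place is on the -x side
- bin: deep grey scrap bin, fixed, 150 x 150 mm, 70 mm high, walls and floor 4 mm, open on top. Origin = centre of its underside
- checked: an already checked spring, same outside as the loose one, standing in the tray; leave it. Origin = centre of its lower end
- bottle: brown bottle, 56 mm diameter, 130 mm high, bystander; origin under its centre
- dish: shallow glass dish, 90 mm diameter, 20 mm high, bystander; origin under its centre
- driver: black-handled screwdriver lying on the bench, 170 mm long, bystander; origin under its middle
Things that resemble listed ones, but are neither listed nor needed, are in the scene too. What is shaped like the spring but blue or turquoise is not meant. Of the things that look like the tray, the smaller one is meant.

How it is judged:
By the outcome, as a careful person would: the job done as asked, in the order asked, and still so for the second after the job is handed in, with the robot touching nothing.
It also fails if it takes over 72 s, if anything falls off the work surface, if the arm or the gripper's body presses on something with over 40 N, if the wrist force passes 120 N, or if a joint passes its speed limit or range.

## Working session

There is one attempt and no reset: what is moved stays moved. The work goes in short steps, each a Python script; the robot and the scene stay as the last script left them, time stands still between calls to the robot, and variables do not carry over. Pictures are saved under pics/ and viewed, and the job is handed in when it is done.

```bash
mkdir -p pics; ls; python3 - <<'E'
from workcell import *
import cv2,numpy as np
print(read_time_s(),read_tcp_pos(),read_ee_rot())
for n in ["scene","top","wrist"]:
    im=camera(n); cv2.imwrite(f"pics/a_{n}.png",im[...,::-1]); print(n,{k:(np.round(v,3).tolist()) for k,v in camera_info(n).items()})
E
```

```text
pics
0.0 [ 150.10422923 -605.88651736  241.04279451] [ 7.87529499e-01 -6.16275899e-01 -8.49011879e-04 -7.63599750e-04]
scene {'fovy': 56.266, 'cx': 328.827, 'cy': 241.953, 'T': [[0.555, 0.519, -0.65, 1218.373], [0.832, -0.348, 0.432, -452.152], [-0.002, -0.781, -0.625, 948.273], [0.0, 0.0, 0.0, 1.0]]}
top {'fovy': 50.261, 'cx': 322.686, 'cy': 240.819, 'T': [[0.003, -0.997, 0.078, 351.1], [-1.0, -0.002, 0.011, 23.495], [-0.011, -0.078, -0.997, 1697.982], [0.0, 0.0, 0.0, 1.0]]}
wrist {'fovy': 63.633, 'cx': 320.397, 'cy': 237.842, 'hand_eye': [[1.0, 0.001, -0.0, 0.184], [-0.0, 0.963, 0.27, -67.128], [0.0, -0.27, 0.963, -132.238], [0.0, 0.0, 0.0, 1.0]]}
```

View pics/a_scene.png

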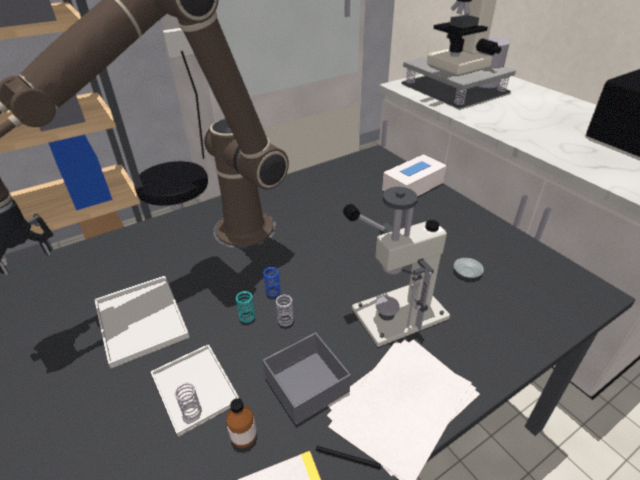

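View pics/a_top.png

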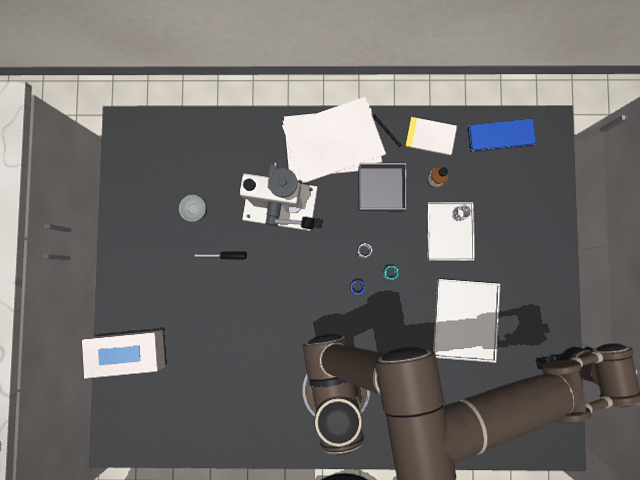

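View pics/a_wrist.png

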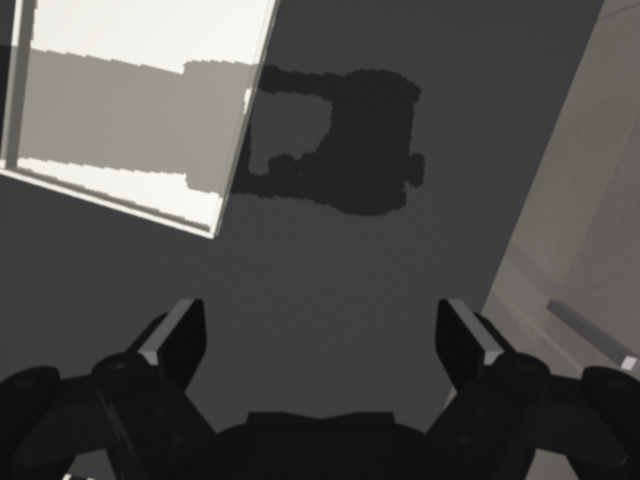

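```bash
cat > h.py <<'E'
from workcell import *
import cv2,numpy as np
from scipy.spatial.transform import Rotation as R
def K(i): 
    f=240/np.tan(np.radians(i["fovy"])/2); return f,i["cx"],i["cy"]
def ray(name,px,T=None):
    i=camera_info(name); f,cx,cy=K(i)
    if T is None: T=i["T"] if name!="wrist" else wristT()
    T=np.array(T); d=np.array([(px[0]-cx)/f,(px[1]-cy)/f,1.]); d=T[:3,:3]@d
    return T[:3,3],d/np.linalg.norm(d)
def wristT():
    T=np.eye(4);T[:3,:3]=R.from_quat(read_ee_rot()).as_matrix();T[:3,3]=read_tcp_pos()
    return T@np.array(camera_info("wrist")["hand_eye"])
def onz(name,px,z,T=None):
    o,d=ray(name,px,T); return o+d*(z-o[2])/d[2]
def cross(r):  # least-squares point of rays
    A=np.zeros((3,3));b=np.zeros(3)
    for o,d in r:
        P=np.eye(3)-np.outer(d,d);A+=P;b+=P@o
    p=np.linalg.solve(A,b); return p,[float(np.linalg.norm((np.eye(3)-np.outer(d,d))@(p-o))) for o,d in r]
def proj(name,p,T=None):
    i=camera_info(name);f,cx,cy=K(i)
    if T is None: T=i["T"] if name!="wrist" else wristT()
    q=np.linalg.inv(np.array(T))@np.append(p,1); return np.array([cx+f*q[0]/q[2],cy+f*q[1]/q[2]])
def save(im,n,box=None,s=1):
    if box: im=im[box[1]:box[3],box[0]:box[2]]
    im=cv2.resize(im,None,fx=s,fy=s,interpolation=cv2.INTER_CUBIC); cv2.imwrite("pics/"+n+".png",im[...,::-1])
E
python3 - <<'E'
import cv2
t=cv2.imread("pics/a_top.png");s=cv2.imread("pics/a_scene.png")
cv2.imwrite("pics/b1.png",cv2.resize(t[150:300,230:410],None,fx=4,fy=4,interpolation=2))
cv2.imwrite("pics/b2.png",cv2.resize(s[180:350,330:460],None,fx=3.5,fy=3.5,interpolation=2))
cv2.imwrite("pics/b3.png",cv2.resize(s[250:430,140:350],None,fx=3.3,fy=3.3,interpolation=2))
cv2.imwrite("pics/b4.png",cv2.resize(t[150:370,350:510],None,fx=2.7,fy=2.7,interpolation=2))
E
```

```text
(no output)
```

View pics/b1.png

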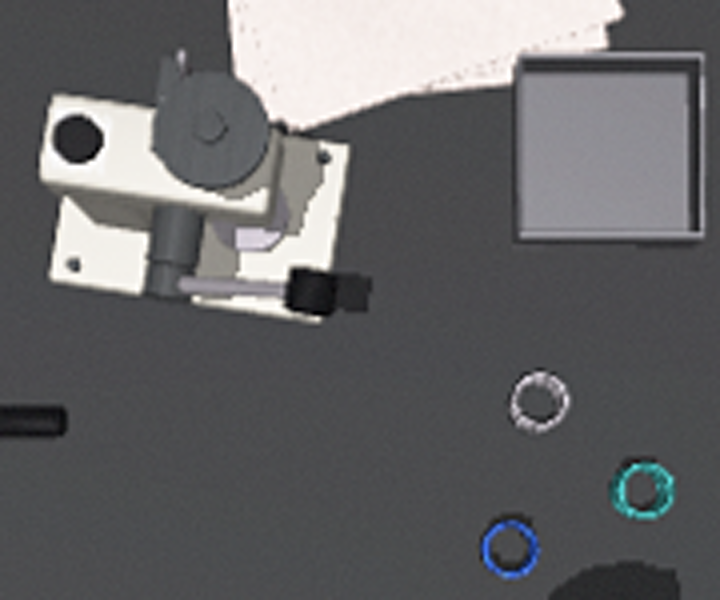

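View pics/b2.png

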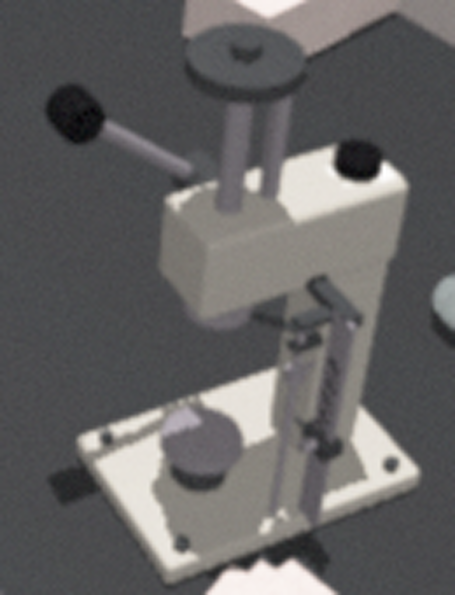

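View pics/b3.png

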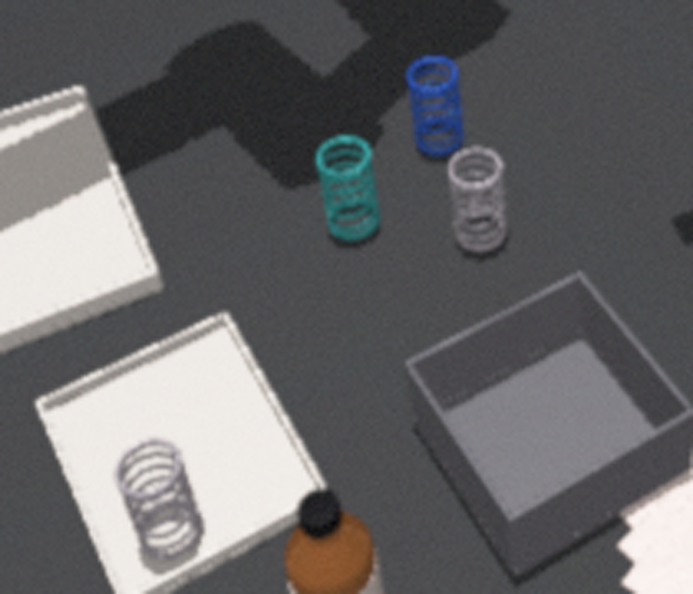

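View pics/b4.png

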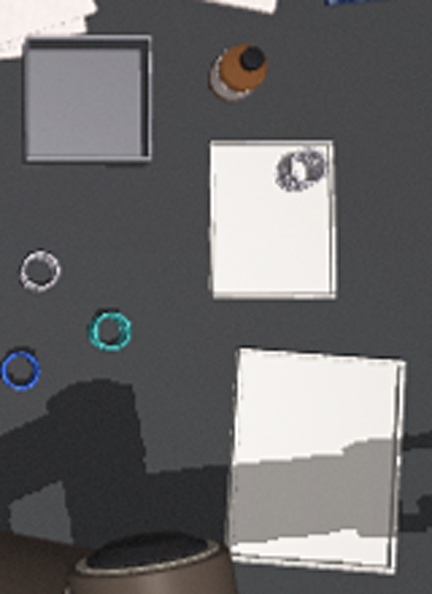

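```bash
python3 - <<'E'
from h import *
b1=lambda x,y:(230+(x+.5)/4-.5,150+(y+.5)/4-.5)
b2=lambda x,y:(330+(x+.5)/3.5-.5,180+(y+.5)/3.5-.5)
b3=lambda x,y:(140+(x+.5)/3.3-.5,250+(y+.5)/3.3-.5)
b4=lambda x,y:(350+(x+.5)/2.7-.5,150+(y+.5)/2.7-.5)
np.set_printoptions(precision=1,suppress=True)
t=lambda *a:ray("top",b1(*a)); s=lambda *a:ray("scene",b2(*a))
print("spring80",onz("top",b1(540,401),80),onz("scene",b3(477,165),80), onz("scene",b3(480,237),3))
print("disc",cross([t(211,127),s(247,45)]))
print("knob",cross([t(310,290),s(76,113)]))
for c in [(350,145),(322,321),(50,279)]: print("slab",onz("top",b1(*c),20))
for c in [(80,440),(168,582),(418,475),]: print("slab scene",onz("scene",b2(*c),20))
print("plate",onz("scene",b2(202,444),60))
print("plate vis low edge",onz("top",b1(255,250),60))
print("bin",[onz("top",b1(*c),70)[:2] for c in [(517,53),(704,53),(704,242),(517,242)]])
print("tray",[onz("top",b4(*c),16)[:2] for c in [(210,141),(333,141),(335,297),(214,297)]])
print("checked", onz("scene",b3(167,545),4),onz("scene",b3(152,455),84))
print("markblade scene",b2(322,440), b2(300,340))
print("bottle",onz("scene",b3(320,500),130))
for n,p in [("pointer",0)]: pass
E
```

```text
spring80 [448.9 -90.7  80. ] [453.7 -87.2  80. ] [459.9 -93.5   3. ]
disc (array([604.2, 143. , 413.9]), [2.267092833078665, 2.2670928330787787])
knob (array([509.1,  82.6, 330.5]), [1.683165520229389, 1.6831655202294467])
slab [664.9  61.7  20. ]
slab [518.2  84.3  20. ]
slab [552.7 309.4  20. ]
slab scene [527.2  86.7  20. ]
slab scene [677.6  56.9  20. ]
slab scene [705. 285.  20.]
plate [612.4 138.8  60. ]
plate vis low edge [571.7 137.2  60. ]
bin [array([730.7, -73.9]), array([ 730.7, -224.6]), array([ 577.2, -223. ]), array([577. , -73.5])]
tray [array([ 612.2, -303.6]), array([ 612.3, -453.9]), array([ 421.2, -452.5]), array([ 420.9, -305.9])]
checked [ 583.7 -410.     4. ] [ 569.4 -398.9   84. ]
markblade scene (421.6428571428571, 305.3571428571429) (415.3571428571429, 276.7857142857143)
bottle [ 691.8 -327.1  130. ]
```

```bash
cat >> h.py <<'E'
np.set_printoptions(precision=2,suppress=True)
def ori(phi,tilt,s=1):
    p,t=np.radians(phi),np.radians(tilt)
    z=np.array([np.sin(t)*np.cos(p),np.sin(t)*np.sin(p),-np.cos(t)]); x=s*np.array([-np.sin(p),np.cos(p),0]); y=np.cross(z,x)
    return R.from_matrix(np.c_[x,y,z]).as_quat()
YAW=81.3; XT=np.array([np.cos(np.radians(YAW)),np.sin(np.radians(YAW)),0]); YT=np.array([-XT[1],XT[0],0]); ORG=np.array([604,143,0.])
def tw(x,y,z): return ORG+x*XT+y*YT+np.array([0,0,z])
def zax(q): return R.from_quat(q).as_matrix()[:,2]
def tcp_for_grasp(p,q): return np.array(p)+8*zax(q)
E
python3 - <<'E'
from h import *
b1=lambda x,y:(230+(x+.5)/4-.5,150+(y+.5)/4-.5)
print("turq",onz("top",b1(643,490),80),"blue",onz("top",b1(511,548),80))
S=np.array([451,-90,48])
for s in (1,-1):
  print("s",s,"tool y z-comp",R.from_quat(ori(80,45,s)).as_matrix()[2,1])
  for ph in range(-60,150,15):
    q=ori(ph,45,s); print(ph,"spring",ik(tcp_for_grasp(S,q),q),"\n   plate",ik(tcp_for_grasp(tw(0,0,108),q),q) if 40<=ph<=120 else "")
E
```

```text
turq [ 378.76 -171.56   80.  ] blue [332.94 -67.49  80.  ]
s 1 tool y z-comp 0.7071067811865475
-60 spring None 
   plate 
-45 spring [0.05 0.35 2.46 4.33 0.6  1.12] 
   plate 
-30 spring [-0.1   0.31  2.54  3.75  0.53  1.33] 
   plate 
-15 spring [-0.32  0.29  2.58  3.06  0.51  1.6 ] 
   plate 
0 spring [-0.53  0.3   2.56  2.4   0.56  1.84] 
   plate 
15 spring [-0.68  0.33  2.5   1.87  0.64  2.  ] 
   plate 
30 spring [-0.76  0.37  2.4   1.47  0.75  2.1 ] 
   plate 
45 spring [-0.78  0.42  2.29  1.18  0.87  2.14] 
   plate [-0.11  0.36  2.15  1.46  0.59  2.55]
60 spring [-0.77  0.48  2.17  0.96  0.99  2.14] 
   plate [-0.17  0.42  2.04  1.21  0.79  2.54]
75 spring [-0.73  0.54  2.05  0.78  1.12  2.12] 
   plate [-0.19  0.5   1.92  1.02  0.97  2.5 ]
90 spring [-0.67  0.6   1.94  0.63  1.23  2.06] 
   plate [-0.18  0.57  1.79  0.87  1.15  2.43]
105 spring [-0.6   0.65  1.84  0.49  1.34  1.99] 
   plate [-0.16  0.65  1.65  0.73  1.31  2.35]
120 spring [-0.53  0.69  1.75  0.36  1.42  1.9 ] 
   plate [-0.12  0.73  1.52  0.61  1.46  2.25]
135 spring [-0.45  0.73  1.68  0.24  1.49  1.8 ] 
[... 369 characters left out ...]
ate 
30 spring [-0.76  0.37  2.4   1.47  0.75 -1.04] 
   plate 
45 spring [-0.78  0.42  2.29  1.18  0.87 -1.  ] 
   plate [-0.11  0.36  2.15  1.46  0.59 -0.59]
60 spring [-0.77  0.48  2.17  0.96  0.99 -1.  ] 
   plate [-0.17  0.42  2.04  1.21  0.79 -0.6 ]
75 spring [-0.73  0.54  2.05  0.78  1.12 -1.03] 
   plate [-0.19  0.5   1.92  1.02  0.97 -0.64]
90 spring [-0.67  0.6   1.94  0.63  1.23 -1.08] 
   plate [-0.18  0.57  1.79  0.87  1.15 -0.71]
105 spring [-0.6   0.65  1.84  0.49  1.34 -1.15] 
   plate [-0.16  0.65  1.65  0.73  1.31 -0.79]
120 spring [-0.53  0.69  1.75  0.36  1.42 -1.24] 
   plate [-0.12  0.73  1.52  0.61  1.46 -0.89]
135 spring [-0.45  0.73  1.68  0.24  1.49 -1.35] 
   plate
```

```bash
python3 - <<'E'
from h import *
S=np.array([451,-90,48]); q=ori(105,45,1)
g=tcp_for_grasp(S,q)
move_ptp(g-90*zax(q)+[0,0,15],q)
print(read_time_s(),read_tcp_pos(),read_joint_pos())
T=wristT(); np.save("T1.npy",T); save(camera("wrist"),"c1")
print(proj("wrist",S+[0,0,32],T),proj("wrist",S-[0,0,48],T))
command_gripper(0.75); print(read_width(),read_time_s())
E
```

```text
2.1917 [ 466.15 -146.68  121.17] [-0.67  0.58  1.73  0.44  1.52  2.03]
[318.04 278.33] [318.51 166.87]
0.7506474581411258 2.5917
```

View pics/c1.png

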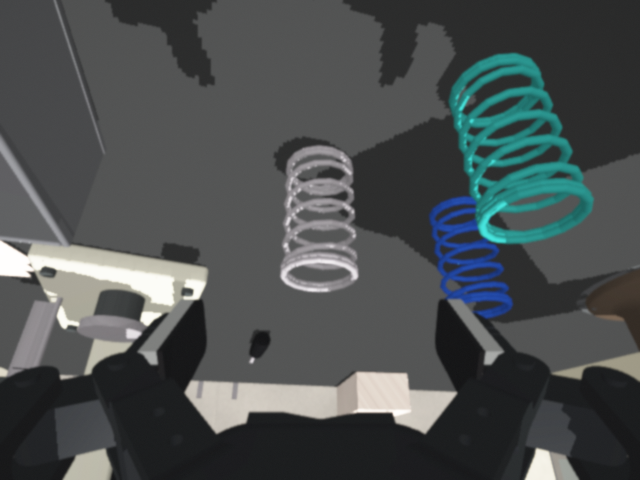

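The upright steel spring is at (319,160)–(319,275) in the (inverted) wrist view. The blue (470,255) and turquoise (520,150) springs are decoys. The steel one is the match.

```bash
python3 - <<'E'
from h import *
T=np.load("T1.npy")
im=cv2.imread("pics/c1.png")
hsv=cv2.cvtColor(im,cv2.COLOR_BGR2HSV); m=((hsv[...,2]>95)&(hsv[...,1]<60)).astype(np.uint8)
m[:, :275]=0; m[:,365:]=0; m[:135]=0; m[300:]=0
ys,xs=np.nonzero(m); print(xs.min(),xs.max(),ys.min(),ys.max())
for y in range(140,300,8): 
    r=np.nonzero(m[y])[0]; print(y,(r.min(),r.max(),(r.min()+r.max())/2) if len(r) else None,end=' ')
print()
for y in (272,274,276): print(onz("wrist",(319.3,y),78,T))
# near/far rim rows at top plane
a=onz("wrist",(319,ys.max()),80,T); print("rim",a)
print(onz("wrist",(319,ys.min()),2,T))
E
```

```text
279 359 145 292
140 None 148 (np.int64(302), np.int64(335), np.float64(318.5)) 156 (np.int64(291), np.int64(347), np.float64(319.0)) 164 (np.int64(287), np.int64(351), np.float64(319.0)) 172 (np.int64(286), np.int64(352), np.float64(319.0)) 180 (np.int64(286), np.int64(352), np.float64(319.0)) 188 (np.int64(285), np.int64(351), np.float64(318.0)) 196 (np.int64(286), np.int64(353), np.float64(319.5)) 204 (np.int64(283), np.int64(349), np.float64(316.0)) 212 (np.int64(286), np.int64(354), np.float64(320.0)) 220 (np.int64(283), np.int64(351), np.float64(317.0)) 228 (np.int64(284), np.int64(354), np.float64(319.0)) 236 (np.int64(284), np.int64(356), np.float64(320.0)) 244 (np.int64(281), np.int64(349), np.float64(315.0)) 252 (np.int64(284), np.int64(356), np.float64(320.0)) 260 (np.int64(282), np.int64(356), np.float64(319.0)) 268 (np.int64(280), np.int64(358), np.float64(319.0)) 276 (np.int64(279), np.int64(358), np.float64(318.5)) 284 (np.int64(284), np.int64(352), np.float64(318.0)) 292 (np.int64(306), np.int64(330), np.float64(318.0)) 
[451.39 -94.2   78.  ]
[450.7  -91.58  78.  ]
[449.99 -88.91  78.  ]
rim [445.16 -70.02  80.  ]
[ 456.53 -112.18    2.  ]
```

```bash
python3 - <<'E'
from h import *
S=np.array([451,-91,46]); q=ori(105,45,1)
g=tcp_for_grasp(S,q)
move_straight(g-60*zax(q),rate=200)
print(move_straight(g,rate=100,force_limit=10))
command_gripper(0.3); print(read_width(),read_tcp_pos(),read_ft_force(),read_time_s())
T=wristT();save(camera("wrist"),"d1");
f0=read_ft_force()
p=read_tcp_pos(); np.save("pg.npy",p)
move_straight(np.array(p)+[0,0,60],rate=150); hold(.1); print(read_width(),read_ft_force()-np.array(f0),read_time_s())
save(camera("scene"),"d2")
save(camera("wrist"),"d3")
E
```

```text
False
0.4982999822018937 [450.24 -86.19  40.68] [-0.3  -0.32  0.33] 4.025
0.49935583133490274 [ 0.27  2.02 -0.61] 4.725
```

View pics/d3.png

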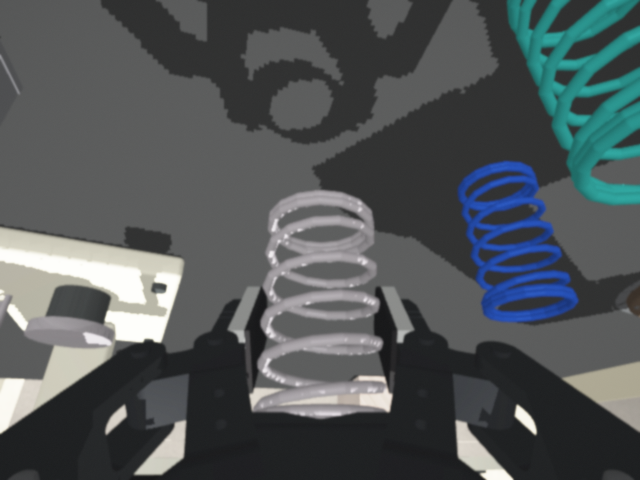

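View pics/d2.png

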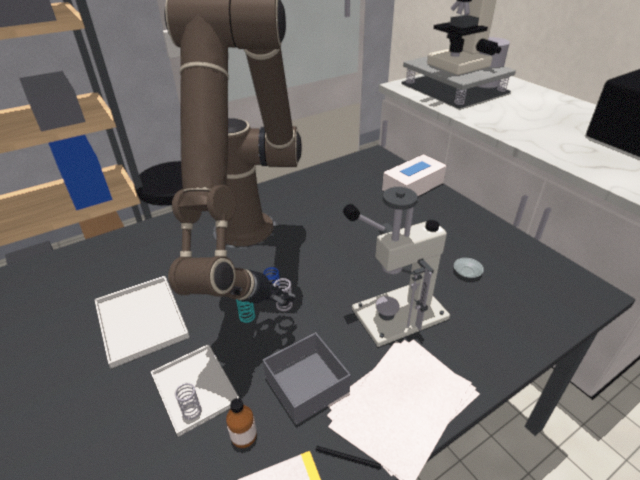

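```bash
cat >> h.py <<'E'
Q=ori(YAW,45,1)
def tcp_foot(f): # tcp so that held spring foot at f, heading YAW
    return np.array(f)+4.8*XT+[0,0,40.7]
E
python3 - <<'E'
from h import *
move_ptp(tcp_foot(tw(-140,-60,90)),Q)
hold(.2)
print(read_time_s(),read_tcp_pos())
T=wristT(); np.save("T2.npy",T); save(camera("wrist"),"e1")
for p in [(0,0,60),(46,-58,195),(46,-58,104),(46,-58,129),(-70,-75,20),(-34,-32,215)]: print(p,proj("wrist",tw(*p),T))
E
```

```text
5.875 [641.93  -0.48 130.06]
(0, 0, 60) [395.43 283.73]
(46, -58, 195) [320.7  486.89]
(46, -58, 104) [320.5  355.31]
(46, -58, 129) [320.55 387.63]
(-70, -75, 20) [294.74 187.44]
(-34, -32, 215) [372.78 545.75]
```

View pics/e1.png

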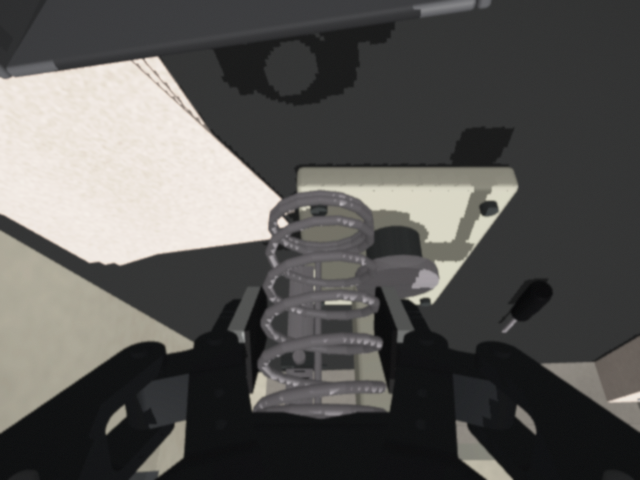

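```bash
python3 - <<'E'
from h import *
T=np.load("T2.npy")
print("pred ellipse", [proj("wrist",tw(32*np.cos(a),32*np.sin(a),60),T) for a in np.radians([0,90,180,270,45])])
print("slab front corners",[proj("wrist",tw(*p),T) for p in [(-70,-75,20),(-70,75,20)]])
im=cv2.imread("pics/e1.png"); save(im[...,::-1],"e2",(270,150,540,320),2.9)
E
```

```text
pred ellipse [array([389.04, 298.35]), array([436.81, 283.67]), array([403.13, 266.11]), array([354.03, 283.79]), array([418.25, 294.29])]
slab front corners [array([294.74, 187.44]), array([519.98, 187.12])]
```

View pics/e2.png

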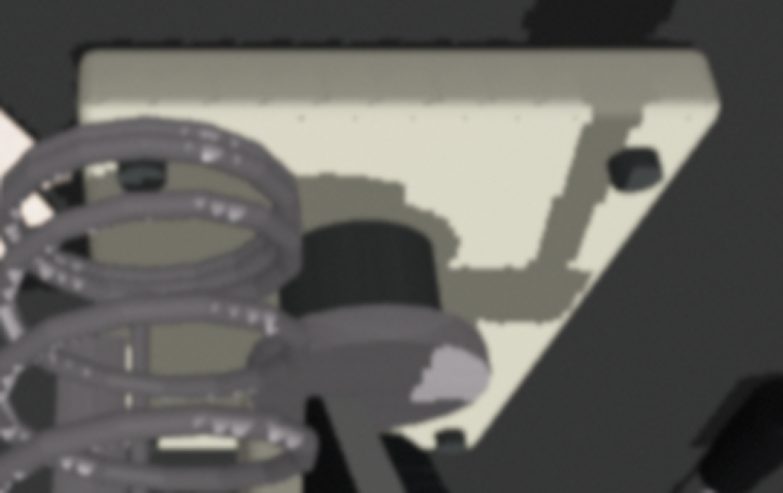

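```bash
sed -i 's/^ORG=.*//; s/ORG=np.array(\[604,143,0.\])/ORG=np.array([604,143,0.])+1.2*YT+.5*XT/' h.py; grep -n ORG= h.py; python3 - <<'E'
from h import *
move_straight(tcp_foot(tw(-110,0,70)),rate=200)
f0=np.array(read_ft_force())
print(move_straight(tcp_foot(tw(0,0,67)),rate=100,force_limit=12),read_ft_force()-f0)
f0=np.array(read_ft_force())
print(move_straight(tcp_foot(tw(0,0,57)),rate=15,force_limit=3),np.array(read_ft_force())-f0,read_time_s())
print(read_tcp_pos(),tcp_foot(tw(0,0,60)))
save(camera("scene"),"f1",(330,180,460,350),3.5);T=wristT();save(camera("wrist"),"f2")
E
```

```text
33:YAW=81.3; XT=np.array([np.cos(np.radians(YAW)),np.sin(np.radians(YAW)),0]); YT=np.array([-XT[1],XT[0],0]); ORG=np.array([604,143,0.])+1.2*YT+.5*XT
False [-0.68 -0.3  -0.22]
True [ 1.97 -0.55  2.46] 8.2167
[603.76 148.14  99.72] [603.62 148.42 100.7 ]
```

View pics/f1.png

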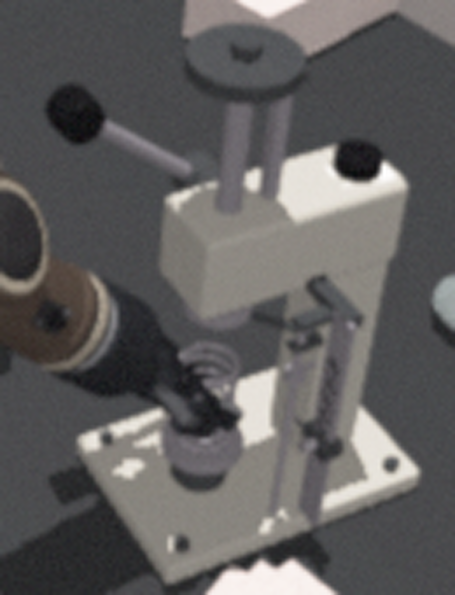

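View pics/f2.png

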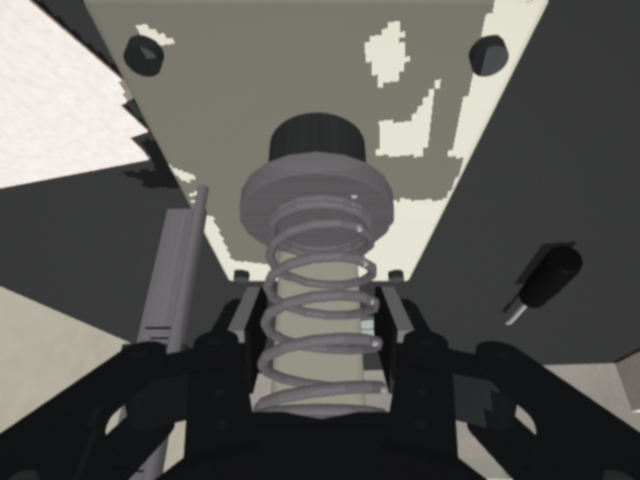

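```bash
python3 - <<'E'
from h import *
im=cv2.imread("pics/f2.png"); save(im[...,::-1],"f3",(225,100,410,270),4.2)
T=wristT()
for c in [tw(0,0,60),]:
  for r in (32,22): print([proj("wrist",c+r*np.cos(a)*XT+r*np.sin(a)*YT,T) for a in np.radians([180,0,90,-90])])
E
```

```text
[array([317.53, 172.81]), array([318.46, 255.89]), array([394.69, 221.49]), array([241.48, 221.56])]
[array([317.72, 190.08]), array([318.35, 246.29]), array([370.74, 221.5 ]), array([265.41, 221.54])]
```

View pics/f3.png

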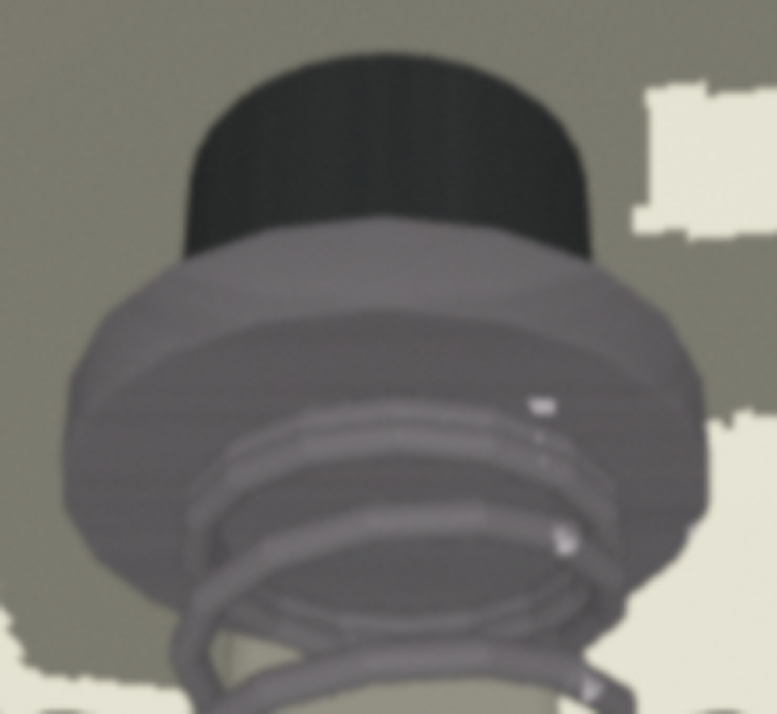

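```bash
python3 - <<'E'
from h import *
p=np.array(read_tcp_pos())
move_straight(p+[0,0,3],rate=30)
move_straight(p-3*XT-1.5*YT+[0,0,3],rate=30)
f0=np.array(read_ft_force())
print(move_straight(p-3*XT-1.5*YT-[0,0,3],rate=12,force_limit=2),np.array(read_ft_force())-f0,read_tcp_pos())
command_gripper(0.8)
T=wristT();save(camera("wrist"),"g1");print(read_width(),read_time_s())
p=np.array(read_tcp_pos())
move_straight(p-90*XT-[0,0,0],rate=150)
T=wristT();np.save("T3.npy",T);save(camera("wrist"),"g2");print(read_time_s(),T[:3,3])
E
```

```text
True [1.74 0.16 0.85] [604.8  144.89 100.3 ]
0.8014584065614713 9.5833
10.3833 [567.62 -84.   144.89]
```

View pics/g2.png

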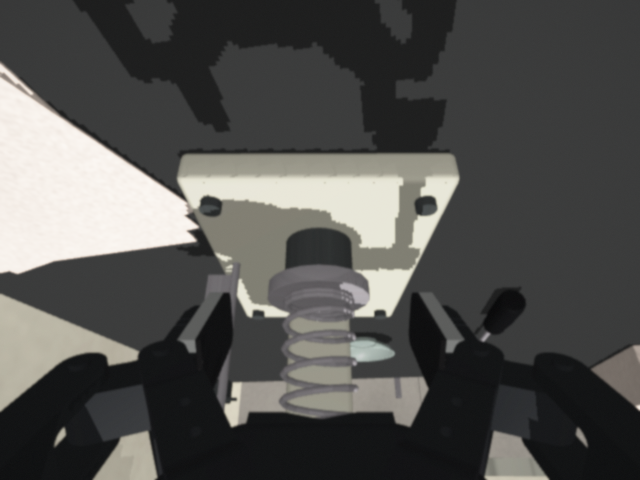

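```bash
cat >> h.py <<'E'
def knob(lev): 
    a=.7-lev; return tw(32-140*np.cos(a),85,240+140*np.sin(a))
E
python3 - <<'E'
from h import *
print(knob(0),read_joint_pos())
for s in(1,-1):
 for t in (20,35,45,60,75):
  q=ori(YAW,t,s); print(s,t,[ik(tcp_for_grasp(knob(l),q),q) for l in (0,.6,1.25)])
E
```

```text
[507.51  82.32 330.19] [-0.35  0.54  1.86  0.87  1.13  2.4 ]
1 20 [None, None, array([-0.15,  0.18,  2.02,  0.42,  0.98,  2.9 ])]
1 35 [array([-0.27,  0.02,  1.92,  0.63,  1.34,  2.84]), array([-0.33,  0.11,  1.99,  0.64,  1.24,  2.69]), array([-0.29,  0.24,  2.05,  0.7 ,  1.08,  2.59])]
1 45 [array([-0.35,  0.06,  1.95,  0.78,  1.4 ,  2.7 ]), array([-0.41,  0.16,  2.  ,  0.78,  1.32,  2.54]), array([-0.37,  0.3 ,  2.05,  0.85,  1.17,  2.42])]
1 60 [array([-0.44,  0.15,  1.98,  0.98,  1.51,  2.52]), array([-0.5 ,  0.28,  2.01,  0.96,  1.46,  2.36]), array([-0.46,  0.43,  2.04,  1.01,  1.34,  2.22])]
1 75 [array([-0.5 ,  0.27,  2.01,  1.15,  1.65,  2.37]), array([-0.56,  0.42,  2.01,  1.1 ,  1.62,  2.22]), array([-0.52,  0.59,  2.01,  1.12,  1.53,  2.07])]
-1 20 [array([-0.13, -0.01,  1.87,  0.36,  1.29, -0.08]), array([-0.19,  0.06,  1.96,  0.38,  1.16, -0.2 ]), array([-0.15,  0.18,  2.02,  0.42,  0.98, -0.25])]
-1 35 [array([-0.27,  0.02,  1.92,  0.63,  1.34, -0.31]), array([-0.33,  0.11,  1.99,  0.64,  1.24, -0.45]), array([-0.29,  0.24,  2.05,  0.7 ,  1.08, -0.55])]
-1 45 [array([-0.35,  0.06,  1.95,  0.78,  1.4 , -0.44]), array([-0.41,  0.16,  2.  ,  0.78,  1.32, -0.6 ]), array([-0.37,  0.3 ,  2.05,  0.85,  1.17, -0.72])]
-1 60 [array([-0.44,  0.15,  1.98,  0.98,  1.51, -0.62]), array([-0.5 ,  0.28,  2.01,  0.96,  1.46, -0.78]), array([-0.46,  0.43,  2.04,  1.01,  1.34, -0.92])]
-1 75 [array([-0.5 ,  0.27,  2.01,  1.15,  1.65, -0.77]), array([-0.56,  0.42,  2.01,  1.1 ,  1.62, -0.93]), array([-0.52,  0.59,  2.01,  1.12,  1.53, -1.07])]
```

```bash
python3 - <<'E'
from h import *
g=tcp_for_grasp(knob(0),Q)
p=np.array(read_tcp_pos())
move_straight(p-60*XT+[0,0,60],rate=250)
move_ptp(g-80*zax(Q),Q); hold(.1)
T=wristT();np.save("T4.npy",T);save(camera("wrist"),"h1");print(read_time_s(),T[:3,3])
for y in (-15,0,15): print(proj("wrist",knob(0)+y*YT,T))
E
```

```text
11.9667 [ 477.09 -108.06  423.89]
[290.06 260.51]
[317.18 260.42]
[344.29 260.32]
```

View pics/h1.png

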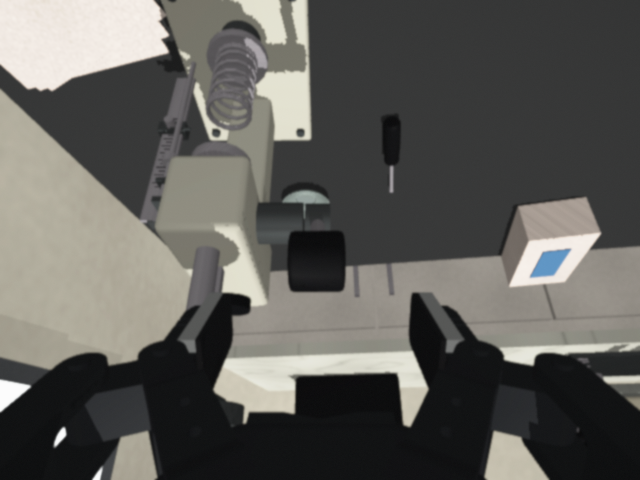

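```bash
python3 - <<'E'
from h import *
g=tcp_for_grasp(knob(0),Q)
print(move_straight(g,rate=120,force_limit=12))
command_gripper(0.2); print("w",read_width(),read_ft_force(),read_tcp_pos(),g)
b=np.array(read_tcp_pos())
for l in np.arange(.1,.71,.1):
    move_straight(g+knob(l)-knob(0),rate=50)
    f=np.array(read_ft_force()); print(round(l,2),f,round(read_width(),3),np.array(read_tcp_pos())-(g+knob(l)-knob(0)))
print(read_time_s()); save(camera("scene"),"i1",(330,150,480,350),3)
E
```

```text
False
w 0.3442703552107831 [ 4.53 -2.75  1.49] [509.82  86.98 325.35] [508.37  87.91 324.53]
0.1 [ 4.05 -2.27  5.26] 0.342 [1.65 0.2  2.35]
0.2 [ 2.85 -3.87  5.4 ] 0.34 [ 1.61 -0.03  2.26]
0.3 [ 3.65 -4.28  5.22] 0.343 [ 1.57 -0.3   2.03]
0.4 [ 2.37 -4.89  4.56] 0.341 [ 1.53 -0.52  1.85]
0.5 [ 2.2 -3.9  4.7] 0.345 [ 1.54 -0.73  1.66]
0.6 [ 3.26 -5.9   3.1 ] 0.342 [ 1.5  -0.89  1.38]
0.7 [ 2.69 -5.38  4.14] 0.342 [ 1.49 -1.01  1.08]
16.2417
```

View pics/i1.png

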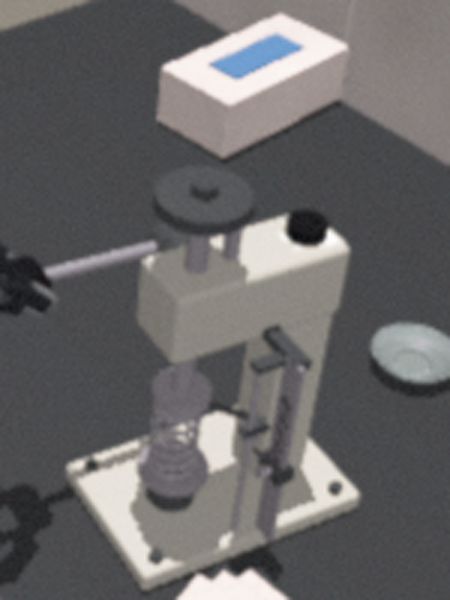

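```bash
python3 - <<'E'
from h import *
g=tcp_for_grasp(knob(0),Q)
for l in list(np.arange(.76,1.22,.06))+[1.235]:
    move_straight(g+knob(l)-knob(0),rate=30)
    f=np.array(read_ft_force()); print(round(l,2),f,round(read_width(),3),np.array(read_tcp_pos())-(g+knob(l)-knob(0)))
hold(.3)
print(read_time_s()); save(camera("scene"),"j1",(330,150,480,350),3); T=wristT(); save(camera("wrist"),"j2")
E
```

```text
0.76 [ 1.15 -5.28  4.17] 0.343 [ 1.46 -1.1   1.25]
0.82 [ 2.63 -6.73  4.3 ] 0.341 [ 1.45 -1.21  1.35]
0.88 [ 1.93 -6.98  3.85] 0.343 [ 1.44 -1.3   1.33]
0.94 [ 0.92 -7.09  4.24] 0.341 [ 1.46 -1.41  1.36]
1.0 [ 0.6  -9.16  6.31] 0.341 [ 1.44 -1.55  1.43]
1.06 [ 0.05 -8.49  6.69] 0.346 [ 1.45 -1.65  1.35]
1.12 [-0.12 -8.3   5.6 ] 0.343 [ 1.41 -1.79  1.23]
1.18 [ -0.15 -10.54   4.98] 0.342 [ 1.41 -1.91  1.07]
1.24 [-0.05 -8.82  4.61] 0.34 [ 1.43 -1.93  0.9 ]
20.4667
```

View pics/j1.png

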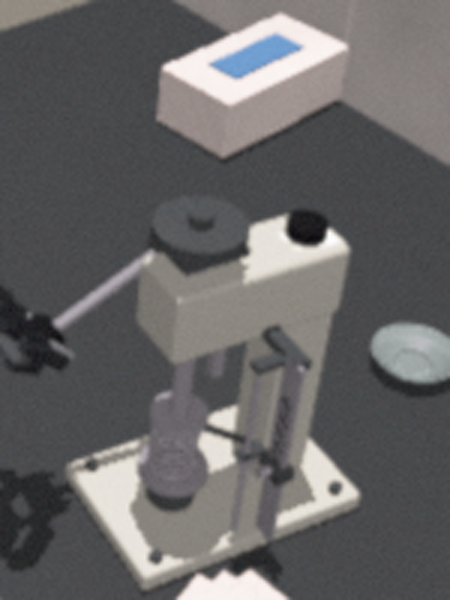

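View pics/j2.png

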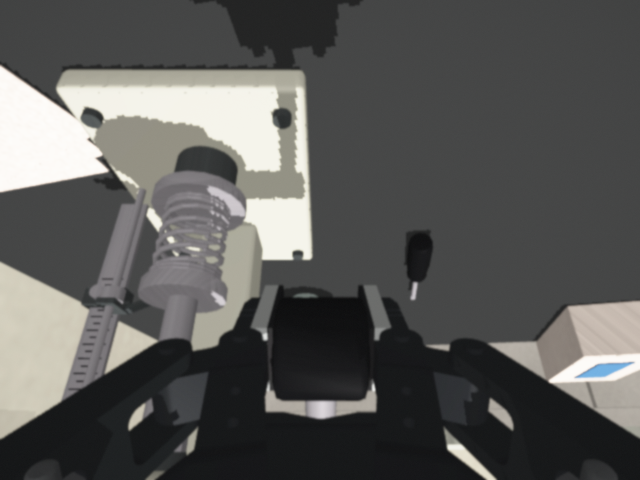

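```bash
cat >> h.py <<'E'
def tcp_for_cam(c,q):
    return np.array(c)-R.from_quat(q).as_matrix()@np.array(camera_info("wrist")["hand_eye"])[:3,3]
E
python3 - <<'E'
from h import *
for t in (60,75):
  for s in(1,-1):
    q=ori(YAW,t,s)
    for c in [(-210,-110,112),(-230,-60,112),(-210,-110,180)]: print(t,s,c,tcp_for_cam(tw(*c),q),ik(tcp_for_cam(tw(*c),q),q))
b=lambda x,y:(330+(x+.5)/3-.5,150+(y+.5)/3-.5)
o,d=ray("scene",b(243,455)); print([proj("scene",tw(46,-58,z)) for z in (95,105,115,125)])
E
```

```text
60 1 (-210, -110, 112) [703.47  66.54 104.98] [-0.35  0.79  1.56  1.06  1.34  2.37]
60 1 (-230, -60, 112) [651.02  54.33 104.98] [-0.4   0.73  1.69  1.04  1.34  2.3 ]
60 1 (-210, -110, 180) [703.47  66.54 172.98] [-0.35  0.69  1.57  1.04  1.39  2.45]
60 -1 (-210, -110, 112) [690.97  -0.75 -13.5 ] [-0.45  1.    1.48  1.02  1.33 -0.92]
60 -1 (-230, -60, 112) [638.52 -12.95 -13.5 ] [-0.5   0.95  1.6   1.    1.32 -0.99]
60 -1 (-210, -110, 180) [690.97  -0.75  54.5 ] [-0.45  0.88  1.52  1.01  1.37 -0.85]
75 1 (-210, -110, 112) [702.98  63.32 143.78] [-0.4   0.85  1.54  1.21  1.54  2.3 ]
75 1 (-230, -60, 112) [650.53  51.11 143.78] [-0.45  0.79  1.66  1.18  1.55  2.23]
75 1 (-210, -110, 180) [702.98  63.32 211.78] [-0.4   0.75  1.55  1.21  1.57  2.38]
75 -1 (-210, -110, 112) [695.46  28.65  11.63] [-0.45  1.08  1.44  1.18  1.52 -0.98]
75 -1 (-230, -60, 112) [643.01  16.44  11.63] [-0.5   1.04  1.56  1.14  1.52 -1.06]
75 -1 (-210, -110, 180) [695.46  28.65  79.63] [-0.45  0.96  1.49  1.18  1.55 -0.92]
[array([414.37, 303.52]), array([414.82, 300.83]), array([415.28, 298.11]), array([415.74, 295.36])]
```

```bash
python3 - <<'E'
from h import *
command_gripper(0.65); print(read_ft_force())
p=np.array(read_tcp_pos()); np.save("pk.npy",p)
move_straight(p-100*zax(Q),rate=200)
q=ori(YAW,75,1)
move_ptp(tcp_for_cam(tw(-210,-110,112),q),q); hold(.2)
T=wristT();np.save("T5.npy",T);im=camera("wrist");save(im,"k1"); save(camera("scene"),"k3",(330,150,480,350),3)
print(read_time_s(),[proj("wrist",tw(46,-58,z),T) for z in (104,115,129)])
save(np.rot90(im,2),"k2",(120,160,420,300),2.6)
E
```

```text
[-0.17  0.91 -0.22]
22.825 [array([399.61, 217.37]), array([399.52, 233.98]), array([399.4 , 255.11])]
```

View pics/k1.png

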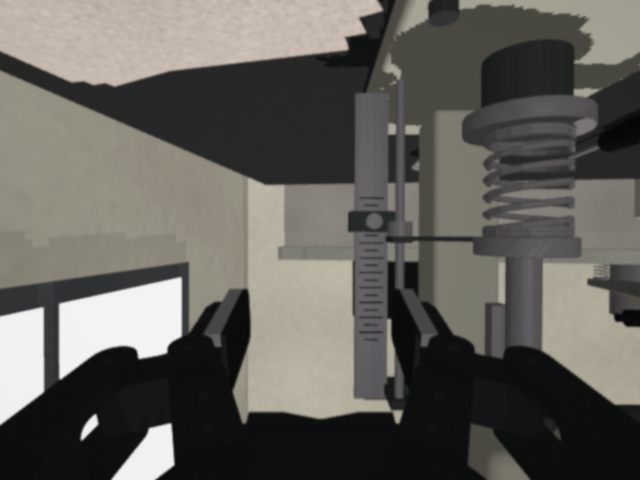

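View pics/k3.png

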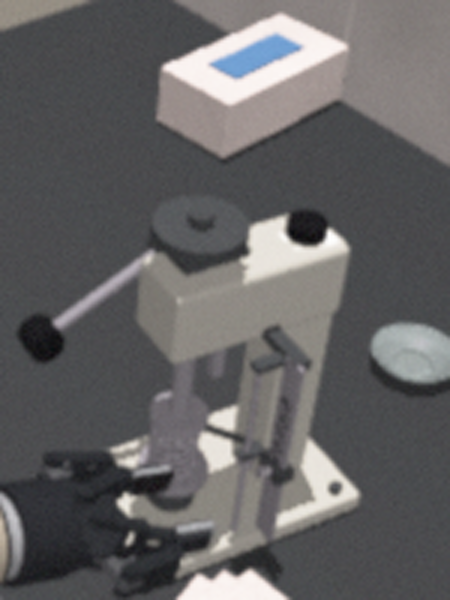

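```bash
python3 - <<'E'
import cv2
im=cv2.imread("pics/k1.png"); c=cv2.rotate(im[185:275,335:435],cv2.ROTATE_180)
cv2.imwrite("pics/k4.png",cv2.resize(c,None,fx=6.5,fy=6.5,interpolation=cv2.INTER_CUBIC))
E
```

```text
(no output)
```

View pics/k4.png

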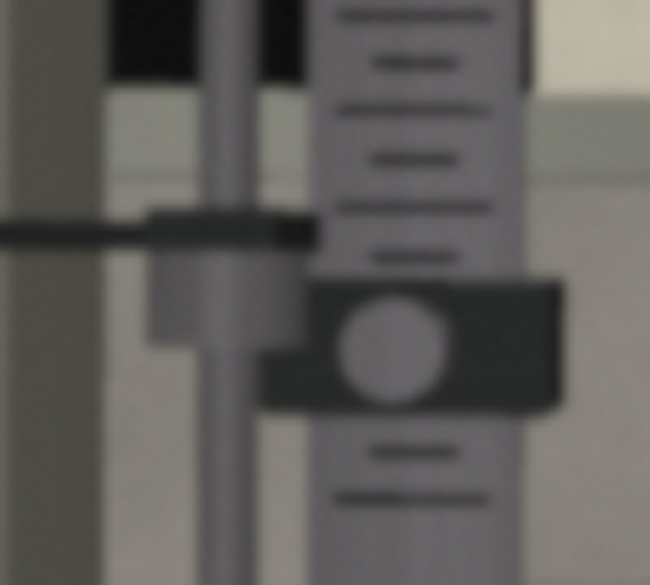

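```bash
python3 - <<'E'
import cv2
im=cv2.imread("pics/h1.png"); c=cv2.rotate(im[90:230,120:220],cv2.ROTATE_180)
a=cv2.resize(c,None,fx=4,fy=4,interpolation=cv2.INTER_CUBIC)
im=cv2.imread("pics/a_scene.png"); b=cv2.resize(im[260:330,395:445],None,fx=8,fy=8,interpolation=cv2.INTER_CUBIC)
cv2.imwrite("pics/k5.png",cv2.hconcat([a,b]))
E
```

```text
(no output)
```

View pics/k5.png

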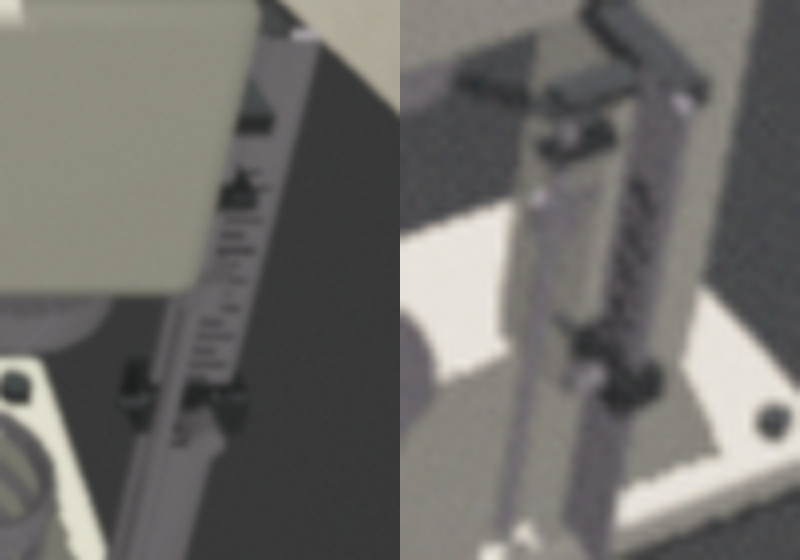

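```bash
python3 - <<'E'
from h import *
q=ori(YAW,75,1)
move_straight(tcp_for_cam(tw(-215,-20,118),q),rate=200); hold(.15)
T=wristT();np.save("T6.npy",T);im=camera("wrist");save(im,"l1")
print(read_time_s(),[proj("wrist",tw(46,-58,z),T) for z in (104,112,116,129)])
c,r=proj("wrist",tw(46,-58,114),T).astype(int); print(c,r)
save(np.rot90(im[r-45:r+45,c-60:c+60],2).copy(),"l2",None,6.5)
E
```

```text
23.625 [array([266.54, 211.86]), array([266.53, 223.72]), array([266.52, 229.64]), array([266.5 , 248.89])]
266 226
```

View pics/l2.png

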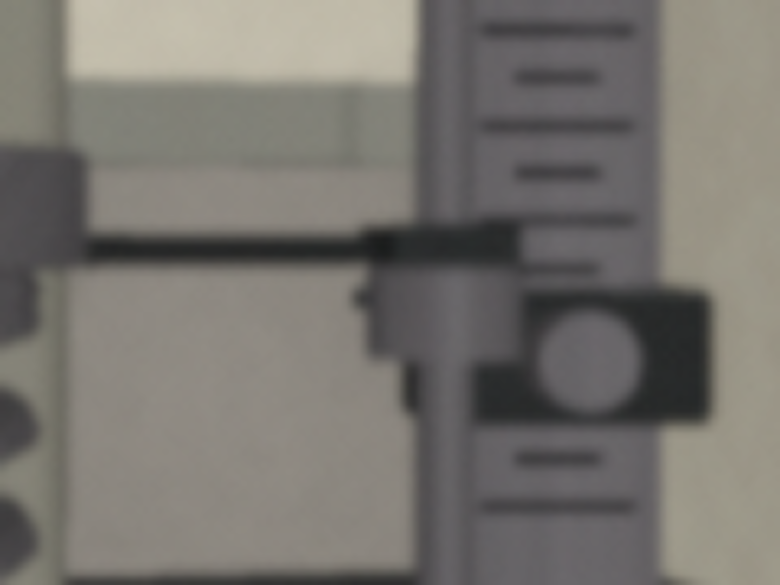

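```bash
python3 - <<'E'
import cv2
im=cv2.imread("pics/l1.png"); c=cv2.rotate(im[200:250,235:285],cv2.ROTATE_180)
a=cv2.resize(c,None,fx=12,fy=12,interpolation=cv2.INTER_CUBIC)
cv2.imwrite("pics/l3.png",cv2.convertScaleAbs(a,alpha=1.6))
E
```

```text
(no output)
```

View pics/l3.png

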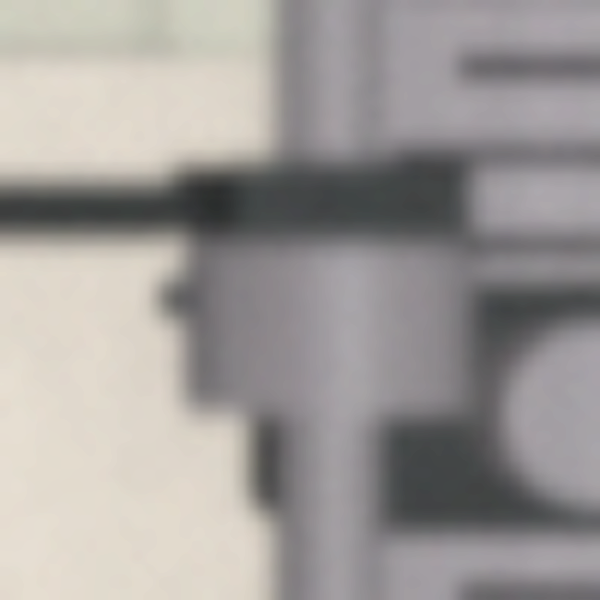

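```bash
python3 - <<'E'
from h import *
g=tcp_for_grasp(knob(0),Q); pk=g+knob(1.235)-knob(0)
move_ptp(pk-100*zax(Q),Q)
print(move_straight(pk,rate=150,force_limit=12))
command_gripper(0.2); print("w",read_width(),read_ft_force())
for l in list(np.arange(1.15,.04,-.1))+[0.0]:
    move_straight(g+knob(l)-knob(0),rate=60)
    f=np.array(read_ft_force()); print(round(l,2),f,round(read_width(),3),np.array(read_tcp_pos())-(g+knob(l)-knob(0)))
print(move_straight(g+knob(-.04)-knob(0),rate=20,force_limit=15),read_ft_force(),np.array(read_tcp_pos())-g)
print(read_time_s()); save(camera("scene"),"m1",(330,150,480,350),3)
E
```

```text
False
w 0.3448951984007349 [ 2.82 -2.37  1.02]
1.15 [ 5.72  4.02 -3.27] 0.345 [ 1.59 -0.45  0.09]
1.05 [ 7.17  4.64 -5.28] 0.344 [ 1.6  -0.19 -0.14]
0.95 [ 8.46  5.28 -5.9 ] 0.342 [ 1.6  -0.02 -0.55]
0.85 [10.71  6.95 -9.03] 0.344 [ 1.56  0.04 -1.1 ]
0.75 [ 11.7    6.72 -10.49] 0.342 [ 1.55 -0.09 -1.78]
0.65 [ 11.51   7.04 -13.24] 0.343 [ 1.45 -0.32 -2.39]
0.55 [ 11.91   5.63 -13.75] 0.344 [ 1.41 -0.71 -2.96]
0.45 [ 12.51   4.87 -15.1 ] 0.342 [ 1.31 -1.23 -3.6 ]
0.35 [ 12.19   1.8  -16.25] 0.345 [ 1.22 -1.86 -4.15]
0.25 [ 10.83   0.47 -15.42] 0.341 [ 1.12 -2.61 -4.72]
0.15 [ 10.22  -2.35 -15.94] 0.345 [ 1.02 -3.39 -5.1 ]
0.05 [  8.83  -6.91 -14.11] 0.341 [ 0.93 -4.13 -5.29]
0.0 [  7.88  -8.29 -14.09] 0.34 [ 0.86 -4.66 -5.5 ]
False [  7.73  -9.33 -14.51] [ 1.3  -1.69 -1.73]
30.7333
```

View pics/m1.png

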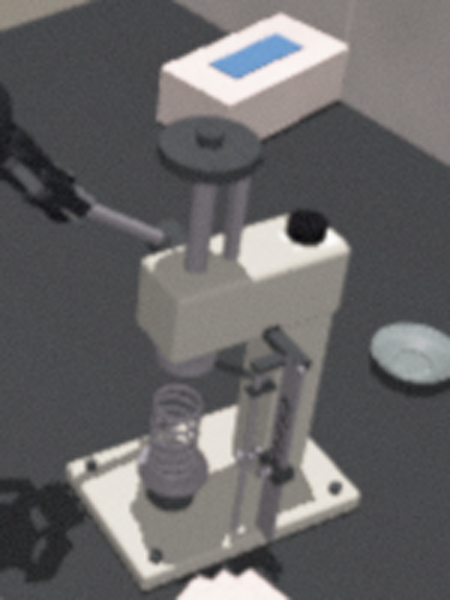

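```bash
python3 - <<'E'
from h import *
g=tcp_for_grasp(knob(0),Q)
print(read_ft_force())
print(move_straight(g+knob(-.13)-knob(0),rate=20,force_limit=14),read_ft_force(),np.array(read_tcp_pos())-g)
hold(.2)
print(read_ft_force(),np.array(read_tcp_pos())-g,read_time_s()); save(camera("scene"),"m2"); save(camera("wrist"),"m3")
E
python3 - <<'E'
import cv2,numpy as np
a=cv2.imread("pics/a_scene.png")[150:330,330:480];b=cv2.imread("pics/m2.png")[150:330,330:480]
cv2.imwrite("pics/m4.png",cv2.resize(cv2.hconcat([a,b]),None,fx=2.6,fy=2.6,interpolation=2))
# disc shift
g=lambda x:cv2.cvtColor(x,cv2.COLOR_BGR2GRAY)
t=g(a)[30:70,45:95]
for im in (a,b):
    r=cv2.matchTemplate(g(im)[20:90,:],t,cv2.TM_CCOEFF_NORMED); print(cv2.minMaxLoc(r))
E
```

```text
[  7.41 -10.4  -14.37]
False [  5.15 -18.56 -15.23] [2.35 5.04 5.87]
[  5.54 -17.7  -14.45] [2.36 5.03 5.87] 31.7667
(-0.28910213708877563, 1.0, (43, 30), (45, 10))
(-0.2918195426464081, 0.9977365136146545, (43, 30), (45, 10))
```

View pics/m4.png

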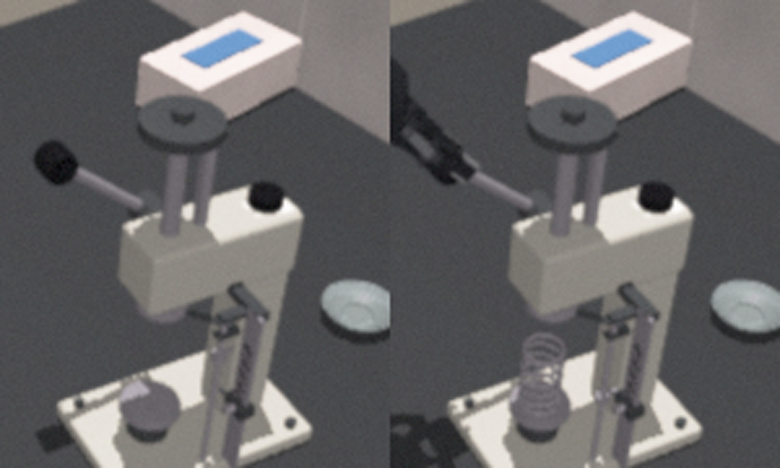

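```bash
python3 - <<'E'
from h import *
command_gripper(0.65)
p=np.array(read_tcp_pos()); move_straight(p-100*zax(Q),rate=200)
q=ori(YAW,75,1)
move_ptp(tcp_for_cam(tw(-215,30,116),q),q); hold(.2)
T=wristT();np.save("T7.npy",T);im=camera("wrist");save(im,"n1")
c,r=proj("wrist",tw(46,-58,114),T).astype(int); print(c,r,read_time_s(),[proj("wrist",tw(46,-58,z),T) for z in (104,112,116,129)])
save(np.rot90(im[r-40:r+40,c-50:c+50],2).copy(),"n2",None,7.5)
E
```

```text
191 226 34.2083 [array([191.98, 211.39]), array([191.96, 223.25]), array([191.95, 229.18]), array([191.93, 248.43])]
```

View pics/n1.png

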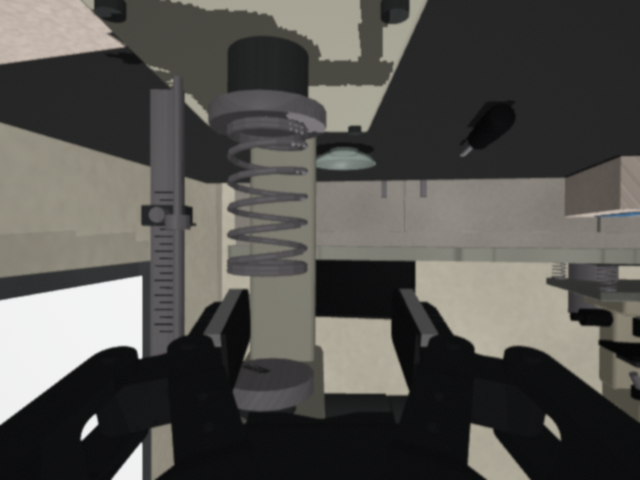

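View pics/n2.png

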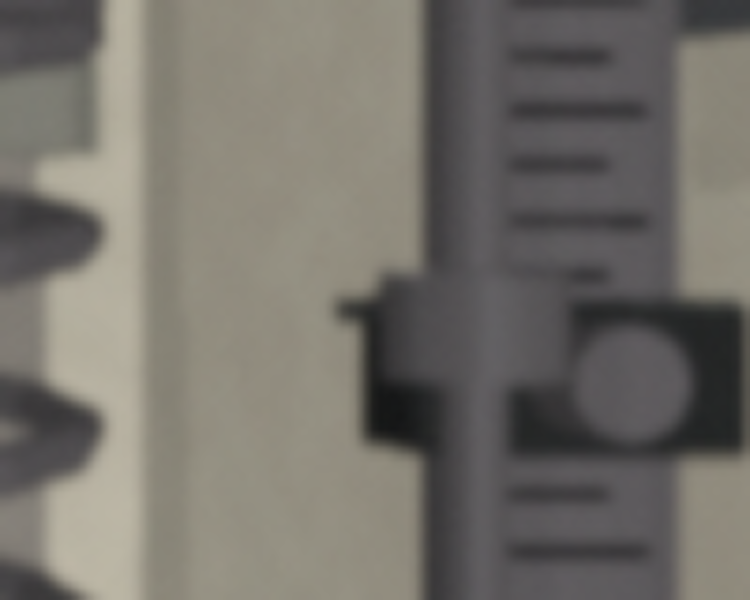

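The pointer's trace (trailing-ring top, crop row 273) lies about 25 crop px, or 2.2 mm, above the blade edge (row 298). The spring held the mark, so it goes in the tray.

```bash
python3 - <<'E'
from h import *
for ph in (-45,-15,0,30,60,75,90,105): 
    q=ori(ph,45,1); print(ph,ik(np.array([469,-380,46.]),q),ik(np.array([469,-380,140.]),q))
rel=np.array([604.8,144.9,100.3])
move_ptp(rel-100*XT,Q); command_gripper(0.75)
print(move_straight(rel,rate=110,force_limit=8))
command_gripper(0.3); print(read_width(),read_tcp_pos(),read_time_s())
p=np.array(read_tcp_pos())
move_straight(p+[0,0,8],rate=40); f=read_ft_force()
move_straight(p+[0,0,10]-130*XT,rate=150); print(read_width(),f,read_time_s())
save(camera("wrist"),"o1")
E
```

```text
-45 [-0.73  0.42  2.28  3.25  0.35  1.51] [-0.73  0.17  2.29  3.47  0.11  1.28]
-15 [-1.    0.45  2.23  1.87  0.52  2.23] [-1.    0.22  2.23  1.47  0.5   2.69]
0 [-1.08  0.49  2.14  1.48  0.68  2.33] [-1.08  0.28  2.14  1.24  0.72  2.65]
30 [-1.13  0.62  1.89  0.99  1.01  2.35] [-1.13  0.45  1.89  0.91  1.1   2.5 ]
60 [-1.07  0.75  1.61  0.67  1.32  2.23] [-1.07  0.61  1.62  0.66  1.43  2.32]
75 [-1.02  0.82  1.49  0.54  1.46  2.14] [-1.02  0.69  1.49  0.54  1.57  2.21]
90 [-0.96  0.88  1.37  0.42  1.58  2.03] [-0.96  0.75  1.37  0.42  1.69  2.08]
105 [-0.9   0.93  1.28  0.29  1.67  1.9 ] [-0.9   0.81  1.28  0.29  1.79  1.93]
False
0.4948188676181531 [605.01 144.24 100.31] 36.2833
0.5000320370143888 [-0.03  0.29 -0.79] 37.65
```

View pics/o1.png

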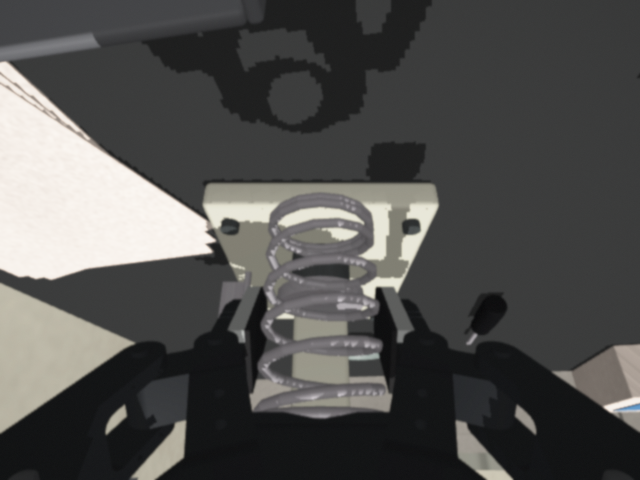

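```bash
python3 - <<'E'
from h import *
p=np.array(read_tcp_pos()); move_straight([p[0],p[1],200],rate=250)
q=ori(60,45,1); H=np.array([.5,.866,0])
tgt=np.array([469,-380,4.])
move_ptp(tgt+4.8*H+[0,0,40.3+100],q); hold(.1)
T=wristT();np.save("T8.npy",T);save(camera("wrist"),"q1"); save(camera("top"),"q2",(340,140,520,300),4)
print(read_time_s(),read_tcp_pos(),read_width(),[proj("wrist",(x,y,16),T) for x,y in [(423,-305),(614,-305),(614,-453)]],proj("wrist",tgt,T))
E
```

```text
39.9333 [ 472.19 -374.77  144.63] 0.49949682908226006 [array([443.43, 134.26]), array([213.73, 216.45]), array([22.5 , 90.22])] [319.03  61.61]
```

View pics/q1.png

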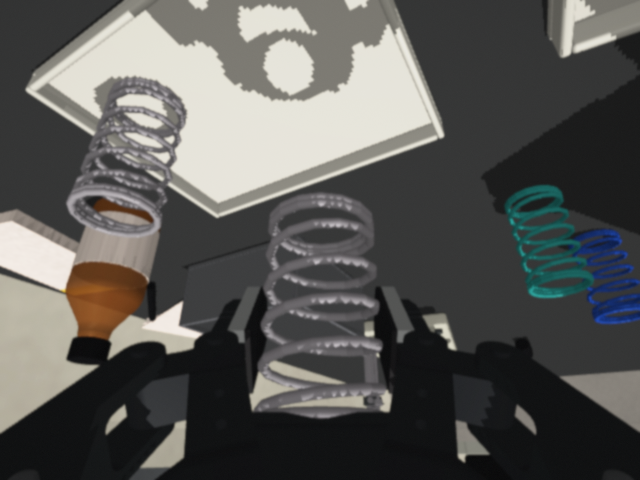

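View pics/q2.png

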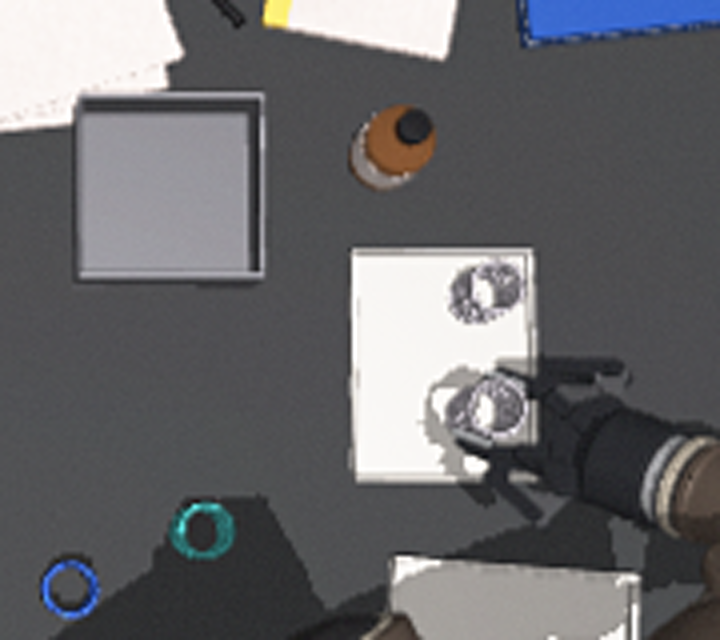

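```bash
python3 - <<'E'
from h import *
H=np.array([.5,.866,0]);q=ori(60,45,1)
tgt=np.array([469,-380,4.])+4.8*H+[0,0,40.3]
move_straight(tgt+[0,0,10],rate=120)
hold(.1)
f0=np.array(read_ft_force())
print(move_straight(tgt-[0,0,4],rate=12,force_limit=2.5),np.array(read_ft_force())-f0,read_tcp_pos(),tgt)
command_gripper(0.75)
p=np.array(read_tcp_pos()); move_straight(p-90*zax(q),rate=150)
print(read_time_s()); save(camera("wrist"),"r1"); save(camera("scene"),"r2")
E
```

```text
True [ 0.46 -0.95  1.07] [ 471.32 -375.69   43.37] [ 471.4  -375.84   44.3 ]
42.875
```

View pics/r1.png

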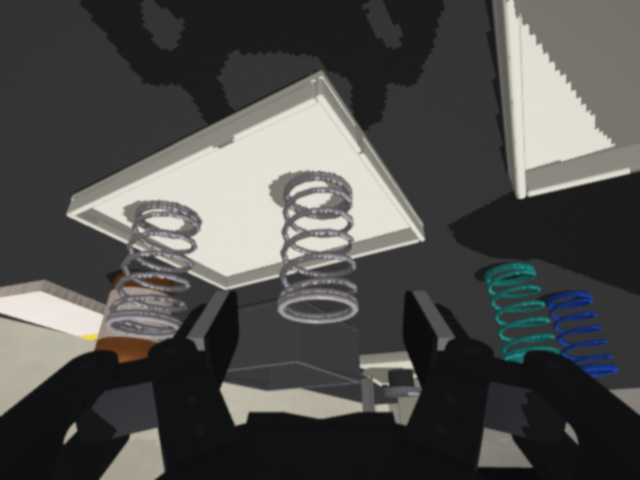

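View pics/r2.png

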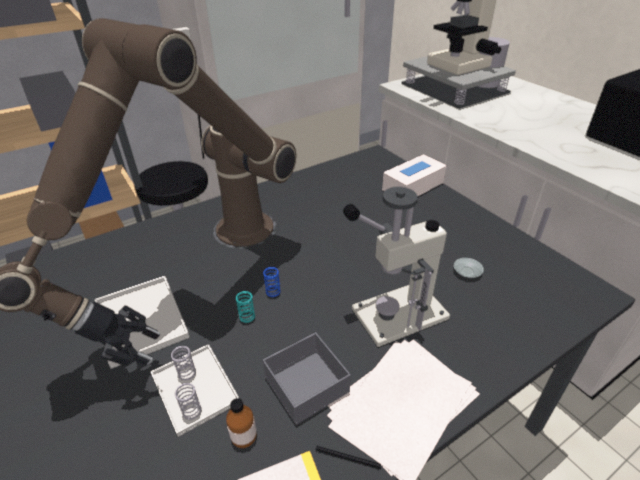

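The spring stands upright in the tray beside the checked one. The lever is right up with the load raised, the bystanders have not moved, and the gripper is clear.

```bash
python3 - <<'E'
from h import *
p=np.array(read_tcp_pos()); move_straight(p+[0,0,60],rate=150); hold(.3); print(read_dq(),read_time_s()); sign_off()
E
```

```text
[-0.   -0.   -0.01 -0.    0.    0.  ] 43.8167
the job is handed in; nothing more can be done
```

The spring held the mark, so I put it in the shallow tray and handed the job in at 43.8 s.

- **Test:** I stood the steel spring centred on the plate and let go. I then led the knob down to about 1.235 rad, and the load came to rest on the spring at about 56 mm. The yoke, by its given travel, stood about 17 mm lower, so the spring alone carried the load.
- **Reading:** With the load on, two close wrist views put the pointer above the mark: 3.3 mm against the top of the clip, and about 2.1 mm against the blade edge itself. After lifting, the trailing ring read about 2.2 mm above the blade edge. The first view disagrees because the ring hid the blade and I could only measure the clip.
- **Lift:** On the way up the lever lagged slightly, so I pushed it a little further. The weight disc then matched its starting picture to the pixel.
- **Last checks:** The final pictures show the spring upright in the tray beside the checked one, and the lever up. The checked spring, bottle and dish look where they started. The screwdriver was last seen in place in the close wrist views, not compared in the final scene picture. The gripper was clear of everything.

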